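# Switch on the watch bench's air cleaner under its guard

### The arm

A 6-joint arm with a two-finger parallel gripper is mounted at the origin on the work surface. World frame = base frame: x ahead of the robot, y to its left, z up, the work surface at z = 0. Lengths are in m, angles in degrees, forces in N, time in s.
With the tool pointing down it reaches from about 0.3 to 0.75 m from the base axis. Payload 8.5 kg.
Tool frame: the origin (TCP) lies midway between the tips of the shut fingers; the grasp point (between the pads) lies 19 mm behind it; z points along the fingers, y is the direction in which the jaws open and shut (so a half turn about z gives the same grasp; the last joint's range is limited). The gripper opens to 85 mm and grips with 20 to 120 N. Pads are 22 mm wide; open, the fingers measure 114 mm over their backs; the gripper's body (76 mm by 85 mm) begins 54 mm behind the grasp point. The pads swing forward as they close: fully open they stand 13 mm farther back than shut.
Start: joints at [-80.976, 21.807, 74.336, -0, 83.858, -12.336], TCP at [0.2, -0.512, 0.231] pointing down, gripper open.
Joint ranges: [-178.18, 178.18], [-50.72, 133.34], [12.68, 142.11], [-81.47, 261.47], [9.98, 163.14], [-165.26, 165.26]. Speed limits (degrees/s): [136.94, 136.94, 180, 180, 180, 180].

### API

Orientations are given as a 3x3 rotation matrix whose columns are the frame's x, y, z axes.
In Python, from rig import env, eyes, close_job gives the robot as it stands.
- The arm moves only by the tool jog_arm, never from a script. Its argument "deltas" is one flat list of numbers, 7 for each row, row after row: the shift along the tool's x, y, z in units of 0.75 m (1.0 is 0.75 m), then the turn, a rotation vector about the tool's x, y, z in units of 180 degrees (1.0 is 180 degrees), then the gripper command: -1 is fully open, 1 is shut, values between are in proportion. In form: [dx, dy, dz, ax, ay, az, fingers, dx, dy, dz, ax, ay, az, fingers, ...]. A call has 1 to 12 rows; each row is the pose to reach, as a shift and turn from the pose commanded when the call began, along the tool's axes at that moment, turning the shorter way round; what a row does not reach only later rows make up. A row lasts 1/12 s, in which the tool goes at most 41.7 mm and 7.16 degrees, less where a joint would pass 70% of its speed; a pose out of reach is approached as far as the arm can. A call with a number of a shift or a turn outside -1 to 1 is refused whole. A call with a gripper value outside its range is refused whole. The fingers move at their own pace and stop on an object; "grip_force" is the grip in N (left out, the last holds). Time passes only in rows, so rows that repeat a pose let the fingers close. It gives the time, the measured TCP pose, the force and the opening at its end, in the units of the state.
- env.observe(): the state, without advancing time (a new reading comes with each control period).
- eyes.get_image(name): name is "scene" or "side" or "wrist"; returns the picture (480x640x3 uint8, red, green, blue); there is no depth.
- eyes.camera_params(name): a dict with "intrinsics" (3x3 intrinsics, pixels), "R" (3x3) and "t" (3): a world point X has camera coordinates R X + t; the wrist camera has in their place "mount" (4x4, takes a point from camera to tool coordinates, whose origin is the TCP and whose axes are the flange's). Camera axes: x right, y down, z forward; pixel columns grow to the right and rows downward; lengths in m; the calibration is good to about 2 mm. The wrist camera is an equidistant fisheye: a pixel r from the principal point sees the ray r / f radians off the axis. A picture is of the moment at which its call begins: read the wrist's pose just before it. camera_params takes no time and is no camera call.
- close_job(): hands the job in, once; it reports no verdict.
The state is a dict: "time_s": time; "q": joint angles; "qvel": joint speeds; "joint_efforts": joint torques, N m; "position": TCP position; "tool_rot": TCP orientation; "ft_force": force on the tool from outside, world axes, zero at the start; "wrist_torque": the same for the moment, N m; "grip_width": finger opening in m.
Only numpy, scipy, OpenCV 4.12 (cv2) and the standard library are available. Lean on these libraries where they do the work, as an engineer would, in place of code of your own. Each camera call takes 0.05 s, during which the arm holds its last target.

### The job

Switch on the bench air cleaner: with the fingers, swing the hinged steel guard right back until it stays open, push the toggle beneath it over to its far stop, then tip the guard forward again and let it drop shut over the toggle, which stays on. Nothing is to be picked up, and the tin, the ring box and the loupe around the cleaner stay where they are.

Things in the scene. Friction and masses are not known exactly. Their poses are not given: they have to be found in the camera images.
- cleaner: Bench air cleaner, fixed to the bench: grey steel box 180 (x) by 140 (y) by 70 mm high, grille on the far half of its top, guarded toggle on the near half. Origin at the centre of its underside, on the bench; x points level from its front (where the guard's lip is) to its back, z up. The front faces the robot's right (world -y), turned up to 0.3 rad either way; it stands within some 12 by 25 cm. The space in front of it is free.
- guard (a joint): Angle of the hinged guard, rad: 0 = shut (plate level), growing as its lip swings up and back; stop at 1.75, plate just past upright. About 70 g, turns freely: past about 1.2 it falls open and stays, below 1.1 it falls shut by itself. Shut, it is open underneath at the front: a finger leaning forward (25 to 45 degrees from vertical) can reach under the lip from the front and lift it on its outer side.
- guard_lip (a point): Middle of the front edge of the guard's lip (mid-thickness), moving with the guard; shut: at (-105, 0, +115) mm in the cleaner's axes. The lip is the front 15 mm of the guard, flared 7 mm upward, 60 mm wide, 3 mm thick; it overhangs the front face of the box by 15 mm.
- guard_plate (a point): Middle of the guard's flat bare steel plate, 70 mm long, 60 mm wide, 3 mm thick, from above the hinge to the lip; moves with the guard. Shut: at (-55, 0, +108) mm in the cleaner's axes, underside 36 mm above the box's top. Flanges 8 mm deep and 3 mm thick run along its two sides (54 mm apart inside); a rear leg goes down to the hinge.
- guard_hinge (a point): Middle of the guard's hinge line, at (-20, 0, +90) mm in the cleaner's axes; the line runs along the cleaner's y axis, between two ears 74 mm apart, 6 mm thick, that stand on the box and rise 7 mm above the line.
- toggle (a joint): Angle of the toggle lever, rad: 0 = off, leaning 0.45 rad to the front (towards the lip); 0.9 = on, leaning 0.45 rad to the back, at its far stop. It starts within 0.08 of off. It turns about the cleaner's y axis at (-67, 0, +70) mm in the cleaner's axes, stays where it is left, and takes about 2 N at its tip.
- toggle_tip (a point): Centre of the toggle's round steel end (12 mm across, 26 mm from its pivot; the stem is 9 mm thick). Off: at (-78, 0, +93) mm in the cleaner's axes; on: at (-56, 0, +93) mm. It passes below the shut guard in every position.
- tin: Loose bystander: round flat aluminium tin, 76 mm across, 26 mm high; origin at the centre of its underside.
- ring_box: Loose bystander: open clear box 100 by 75 by 32 mm high with white rings in it; origin at the centre of its underside.
- loupe: Loose bystander: grey watchmaker's eyeglass, a cone 32 mm high, 28 mm across its foot and 42 mm across its top; origin at the centre of its underside.
There are look-alikes about, which are no part of the job. Of the things that look like the cleaner, the larger one is meant.

How it is judged (in metres and radians):
On the way, in this order (a step that is already met when the one before it is completed fails the run):
1. the guard is swung right back (above 1.4 rad) while the toggle is still off (value of joint guard above 1.4 rad and value of joint toggle below 0.4 rad), for 0.2 s.
2. the toggle is pushed on while the guard is open (value of joint toggle above 0.78 rad and value of joint guard above 0.8 rad), for 0.1 s.
At the end, for the whole second after the job is handed in: The toggle is on (above 0.75 of 0.9 rad), the guard is shut (below 0.06 rad) and at rest, and the tin, ring box and loupe are within 15 mm of where they began (value of joint toggle above 0.75 rad and value of joint guard below 0.06 rad and velocity of joint guard below 0.1 rad/s and distance of each of tin, ring_box, loupe from where it was at the start of the episode below 0.015 m); the robot touches nothing.
It fails at once if the tin is moved, lifted or tipped (distance of tin from where it was at the start of the episode above 0.015 m or angle between tin's own z axis and vertical above 0.5 rad).
It fails at once if the ring box is moved, lifted or tipped (distance of ring_box from where it was at the start of the episode above 0.015 m or angle between ring_box's own z axis and vertical above 0.5 rad).
It fails at once if the loupe is moved, lifted or tipped (distance of loupe from where it was at the start of the episode above 0.015 m or angle between loupe's own z axis and vertical above 0.5 rad).
It also fails if it takes over 45 s, if anything falls off the work surface, if the arm or the gripper's body presses on something with over 40 N, if the wrist force passes 120 N, or if a joint passes its speed limit or range.

## Working session

There is one attempt and no reset: what is moved stays moved. The work goes in short steps, Python scripts to look and compute and a tool call to move; the robot and the scene stay as the last step left them, time stands still between calls to the robot, and variables do not carry over. Pictures are saved under pics/ and viewed, and the job is handed in when it is done.

Besides the shell and the picture viewer there is one more tool, called after "Call:" in YAML: its name, and indented under it one key for each argument. jog_arm: Moves the arm, as the interface text tells. Its arguments: {"type":"object","properties":{"deltas":{"type":"array"},"grip_force":{"type":"number"}},"required":["deltas"]}

```bash
ls; mkdir -p pics; python3 - <<'E'
from rig import env, eyes
import cv2
s=env.observe();print(s['time_s'],s['position'],s['tool_rot'],s['grip_width'])
for n in ['scene','side','wrist']:
    im=eyes.get_image(n);cv2.imwrite(f'pics/{n}0.png',im[:,:,::-1])
    print(n,eyes.camera_params(n))
E
```

```text
pics
0.0 [ 0.20024804 -0.51191618  0.23069883] [[ 9.31303868e-01  3.64243096e-01 -2.67648790e-04]
 [ 3.64243084e-01 -9.31302761e-01  1.46366978e-03]
 [ 2.83869555e-04 -1.46061055e-03 -9.99998893e-01]] 0.08541709101309636
scene {'intrinsics': array([[472.59301702,   0.        , 322.49578204],
       [  0.        , 472.59301702, 242.04863188],
       [  0.        ,   0.        ,   1.        ]]), 'R': array([[-0.16862438,  0.98557667,  0.01429843],
       [ 0.83516226,  0.15056414, -0.5289938 ],
       [-0.52351678, -0.07725974, -0.84850522]]), 't': array([ 0.0397492 , -0.46962321,  1.22621512])}
side {'intrinsics': array([[574.61485822,   0.        , 327.71034913],
       [  0.        , 574.61485822, 233.17890827],
       [  0.        ,   0.        ,   1.        ]]), 'R': array([[-0.99271191, -0.1190579 , -0.01866238],
       [-0.07388772,  0.72364356, -0.6862074 ],
       [ 0.09520332, -0.67982734, -0.7271665 ]]), 't': array([0.60846539, 0.06002378, 0.95303619])}
wrist {'intrinsics': array([[371.64829954,   0.        , 320.77321161],
       [  0.        , 371.64829954, 236.88218927],
       [  0.        ,   0.        ,   1.        ]]), 'mount': array([[ 3.10603130e-04, -9.60183584e-01, -2.79369629e-01,
         7.08165759e-02],
       [ 9.99999865e-01,  1.81567935e-04,  4.87757161e-04,
         1.00738166e-03],
       [-4.17611852e-04, -2.79369742e-01,  9.60183510e-01,
        -1.42189538e-01],
       [ 0.00000000e+00,  0.00000000e+00,  0.00000000e+00,
         1.00000000e+00]])}
```

View pics/scene0.png

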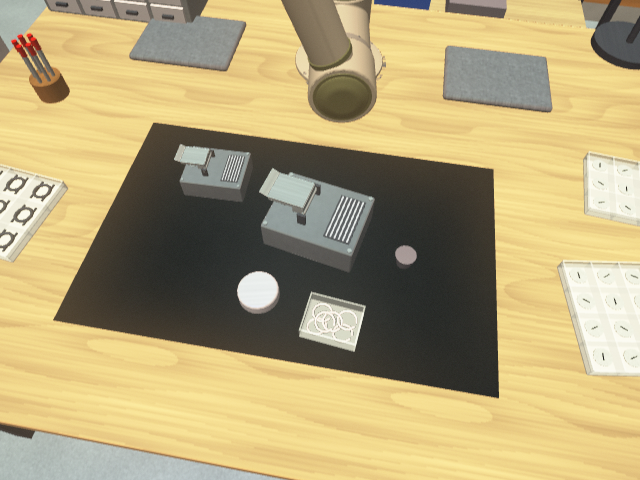

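View pics/side0.png

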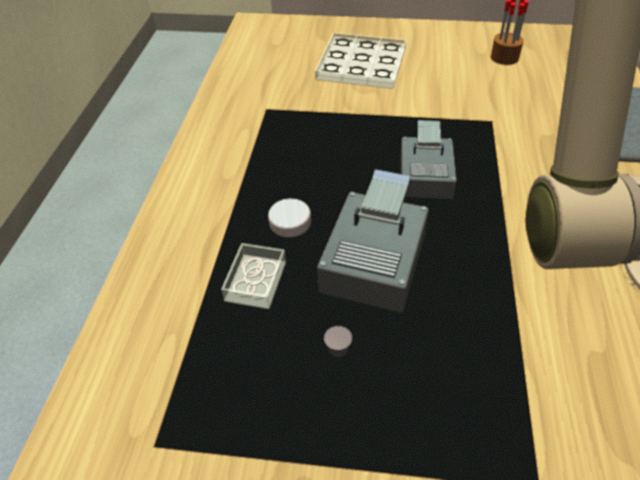

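View pics/wrist0.png

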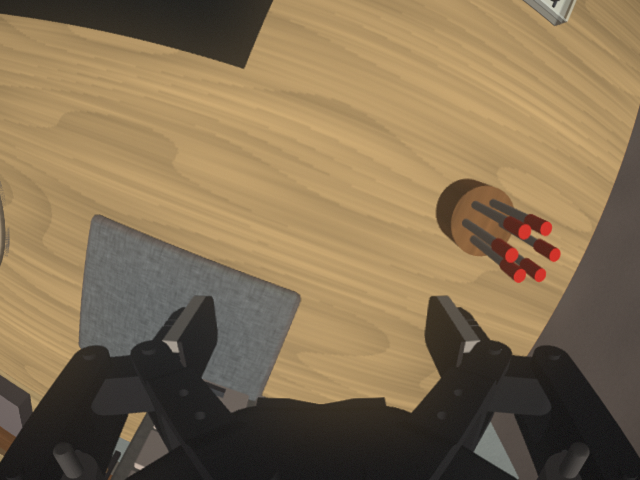

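Two candidates in the scene view: the box at about (318,220) and a smaller one at (215,173). The one at (318,220), which is (375,245) in the side view, is clearly larger, so it's the one meant. I'll enlarge it to confirm.

```bash
python3 - <<'E'
import cv2,numpy as np
a=cv2.imread('pics/scene0.png')[155:285,165:385]
cv2.imwrite('pics/c1.png',cv2.resize(a,None,fx=3.6,fy=3.6,interpolation=cv2.INTER_CUBIC))
a=cv2.imread('pics/side0.png')[160:312,310:450]
cv2.imwrite('pics/c2.png',cv2.resize(a,None,fx=3.9,fy=3.9,interpolation=cv2.INTER_CUBIC))
E
```

```text
(no output)
```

View pics/c1.png

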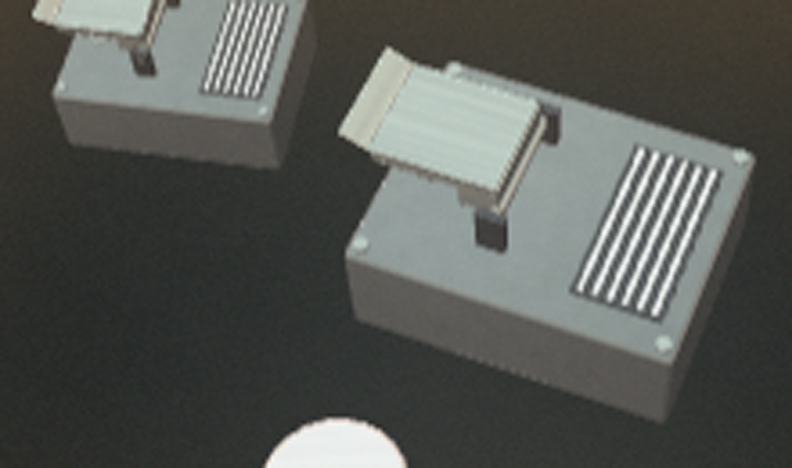

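View pics/c2.png

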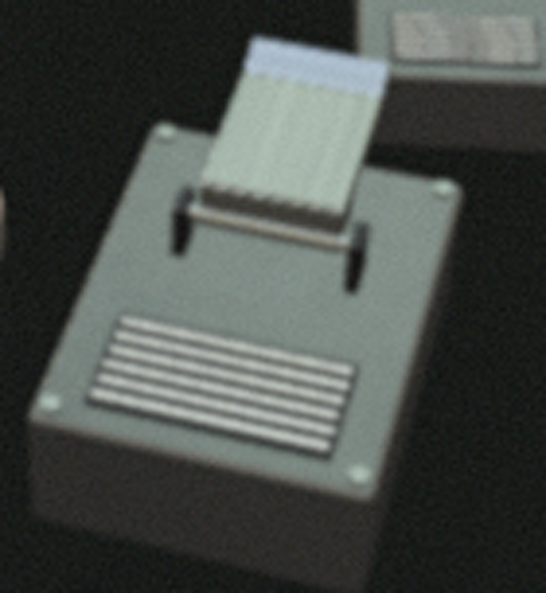

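The enlarged crops confirm it: the smaller box has the same shape but about 60% of the size. I'll fit the pose of the large one from its corners.

```bash
cat > h.py <<'E'
import numpy as np,cv2
from scipy.optimize import least_squares
P={}
try:
    from rig import env,eyes
    for n in('scene','side'): P[n]=eyes.camera_params(n)
except Exception as e: print(e)
def proj(n,X):
    c=P[n];Y=np.atleast_2d(X)@c['R'].T+c['t'];return Y[:,:2]/Y[:,2:]*c['intrinsics'][0,0]+c['intrinsics'][:2,2]
def toW(p,L):
    c,s=np.cos(p[2]),np.sin(p[2]);return np.atleast_2d(L)@np.array([[c,-s,0],[s,c,0],[0,0,1]]).T+[p[0],p[1],0]
E
python3 - <<'E'
from h import *
F,B=-90,90
sc=[((F,-70,70),(347,255)),((B,-70,70),(668,358)),((B,70,70),(753,155)),((F,-70,0),(357,318)),((B,-70,0),(662,420)),((-105,30,115),(390,47)),((-105,-30,115),(340,133))]
sd=[((F,-70,70),(160,125)),((F,70,70),(462,188)),((B,70,70),(372,497)),((B,-70,70),(30,415)),((B,70,0),(355,590)),((B,-70,0),(35,512)),((-105,-30,115),(253,38)),((-105,30,115),(388,65))]
A=np.array([a for a,_ in sc])/1e3;a=(np.array([b for _,b in sc])+.5)/3.6-.5+[165,155]
C=np.array([a for a,_ in sd])/1e3;c=(np.array([b for _,b in sd])+.5)/3.9-.5+[310,160]
def f(p,w=(1,1)): return np.r_[(proj('scene',toW(p,A))-a).ravel()*w[0],(proj('side',toW(p,C))-c).ravel()*w[1]]
for w in((1,1),(1,0),(0,1)):
    r=least_squares(f,[.4,-.1,1.5],args=(w,));print(w,r.x)
    if w==(1,1): print(np.round(r.fun.reshape(-1,2),1).tolist())
E
```

```text
(1, 1) [0.52888711 0.04072734 1.37477679]
[[-2.4, -0.6], [1.0, 1.8], [1.3, -0.6], [-1.6, 1.9], [0.2, 3.2], [-1.4, -0.1], [-1.1, -0.3], [-0.7, -1.7], [1.6, -1.5], [1.0, 0.1], [-0.8, -0.3], [1.8, 3.8], [-0.7, 2.7], [1.0, -0.3], [1.5, -0.4]]
(1, 0) [0.52666716 0.0413565  1.37746511]
(0, 1) [0.52991421 0.03973188 1.37450798]
```

```bash
python3 - <<'E'
from h import *
def tri(a,b):
    f=lambda X: np.r_[proj('scene',X)[0]-a,proj('side',X)[0]-b]
    r=least_squares(f,[.5,0,.1]);return r.x,np.abs(r.fun).max()
S=lambda x,y:np.array([x/3.6+165-.36,y/3.6+155-.36]); D=lambda x,y:np.array([x/3.9+310-.37,y/3.9+160-.37])
pts={'lip+':(S(390,47),D(388,65)),'lip-':(S(340,133),D(253,38)),'plateF+':(S(413,67),D(376,97)),'plateF-':(S(373,153),D(240,72)),
'hinge-':(S(492,214),D(186,192)),'top FL':(S(347,255),D(160,125)),'topB+':(S(753,155),D(372,497)),'topB-':(S(668,358),D(30,415)),
'small lipish':(np.array([180,152]),np.array([429,123])),'small body':(np.array([216,172]),np.array([429,158]))}
p=[.529,.041,1.375]
for k,(a,b) in pts.items():
    X,e=tri(a,b); c,s=np.cos(p[2]),np.sin(p[2]);d=X[:2]-p[:2]
    print(k,np.round(X,4),round(e,2),'local mm',np.round([1e3*(c*d[0]+s*d[1]),1e3*(-s*d[0]+c*d[1]),X[2]*1e3],1))
E
```

```text
lip+ [ 0.4813 -0.0529  0.1174] 0.28 local mm [-101.4   28.6  117.4]
lip- [ 0.5394 -0.0654  0.1166] 0.07 local mm [-102.3  -30.9  116.6]
plateF+ [ 0.4856 -0.0404  0.1097] 0.11 local mm [-88.3  26.8 109.7]
plateF- [ 0.5441 -0.0482  0.1112] 0.28 local mm [-84.5 -32.1 111.2]
hinge- [0.5617 0.0155 0.0995] 0.41 local mm [-18.7 -37.1  99.5]
top FL [ 0.5789 -0.0573  0.0689] 0.39 local mm [-86.7 -68.1  68.9]
topB+ [0.4789 0.1408 0.0681] 0.29 local mm [88.1 68.6 68.1]
topB- [0.6131 0.1142 0.0695] 0.84 local mm [ 88.1 -68.2  69.5]
small lipish [ 0.4449 -0.254   0.0818] 0.11 local mm [-305.7   25.1   81.8]
small body [ 0.444  -0.1897  0.0422] 2.7 local mm [-242.9   38.5   42.2]
```

```bash
cat > mv.py <<'E'
from h import *
from scipy.spatial.transform import Rotation as Ro
p=[.529,.042,1.375]
def tgt(xl,zl,lean,yl=0):
    u=np.array([np.cos(p[2]),np.sin(p[2]),0]);k=np.array([0,0,1.]);a=np.radians(lean)
    v=np.cross(k,u)
    x=np.cos(a)*u+np.sin(a)*k; z=np.sin(a)*u-np.cos(a)*k
    return np.array([p[0],p[1],0])+(xl*u+yl*v+zl*k)/1e3, np.c_[x,np.cross(z,x),z]
def rows(T):
    s=env.observe();q=np.array(s['position']);R=np.array(s['tool_rot'])
    Xc=q-[p[0],p[1],0];u=np.array([np.cos(p[2]),np.sin(p[2])])
    print('t',round(s['time_s'],2),'local',np.round([Xc[:2]@u*1e3,Xc[:2]@[-u[1],u[0]]*1e3,q[2]*1e3],1),'lean',np.round(np.degrees(np.arctan2(R[2,0],-R[2,2])),1),'F',np.round(s['ft_force'],1),'q',np.round(s['q'],0),'w',s['grip_width'])
    for t in T:
        X,G=tgt(*t);d=R.T@(X-q)/.75;w=Ro.from_matrix(R.T@G).as_rotvec()/np.pi
        print(np.round(d,4).tolist(),np.round(w,4).tolist())
def C(xc,zc,lean=35): # tip front corner -> TCP
    a=np.radians(lean);return (xc-11*np.cos(a),zc-11*np.sin(a),lean)
E
python3 - <<'E'
from mv import *
rows([(-150,200,35)])
E
```

```text
t 0.15 local [-607.4  214.7  230.9] lean 0.0 F [ 0.3 -0.4  0.4] q [-81.  22.  74.  -0.  84. -12.] w 0.08578933038244835
[0.5695, -0.3597, 0.0417] [0.0971, 0.1775, -0.3088]
```

Call:
jog_arm:
  deltas: [0.57,-0.36,0.042,0.097,0.1775,-0.309,1,0.57,-0.36,0.042,0.097,0.1775,-0.309,1,0.57,-0.36,0.042,0.097,0.1775,-0.309,1,0.57,-0.36,0.042,0.097,0.1775,-0.309,1,0.57,-0.36,0.042,0.097,0.1775,-0.309,1,0.57,-0.36,0.042,0.097,0.1775,-0.309,1,0.57,-0.36,0.042,0.097,0.1775,-0.309,1,0.57,-0.36,0.042,0.097,0.1775,-0.309,1,0.57,-0.36,0.042,0.097,0.1775,-0.309,1,0.57,-0.36,0.042,0.097,0.1775,-0.309,1,0.57,-0.36,0.042,0.097,0.1775,-0.309,1,0.57,-0.36,0.042,0.097,0.1775,-0.309,1]

```text
time_s: 1.15
position: [0.4971, -0.1087, 0.1997]
tool_rot: [[0.159, 0.981, 0.111], [0.804, -0.194, 0.562], [0.573, -0.0, -0.819]]
ft_force: [0.6, -0.6, 0.7]
grip_width: 0.0002
```

```bash
python3 - <<'E'
from mv import *
rows([(-150,200,35)])
E
```

```text
t 1.15 local [-154.1    1.9  199.7] lean 35.0 F [ 0.6 -0.6  0.7] q [-41.  24.  84.  30.  91. -35.] w 0.00018266387811309183
[0.0047, 0.0026, 0.0028] [-0.0, 0.0001, 0.0]
```

Now pictures from here, with the model (lip, toggle, TCP) overlaid to check the pose.

```bash
cat >> mv.py <<'E'
def snap(tag,n='wrist',crop=None,sc=1,marks=True):
    s=env.observe();im=np.ascontiguousarray(eyes.get_image(n)[:,:,::-1])
    if n=='wrist':
        c=eyes.camera_params('wrist');M=c['mount'];R=np.array(s['tool_rot']);q=np.array(s['position'])
        def pr(X):
            Y=((np.atleast_2d(X)-q)@R-M[:3,3])@M[:3,:3]
            r=np.hypot(Y[:,0],Y[:,1]);th=np.arctan2(r,Y[:,2])
            return Y[:,:2]/r[:,None]*th[:,None]*c['intrinsics'][0,0]+c['intrinsics'][:2,2]
    else: pr=lambda X:proj(n,X)
    im0=im
    if crop: x0,y0,x1,y1=crop
    else: x0,y0,x1,y1=0,0,640,480
    im=cv2.resize(im[y0:y1,x0:x1],None,fx=sc,fy=sc,interpolation=cv2.INTER_CUBIC)
    if marks:
      L=[(-105,30,115),(-105,-30,115),(-90,30,108),(-90,-30,108),(-20,30,108),(-20,-30,108),(-78,0,93),(-56,0,93)]+[(x,y,70) for x in(-90,90) for y in(-70,70)]
      for X in list(toW(p,np.array(L)/1e3))+[np.array(s['position'])]:
        a=pr(X)[0];cv2.circle(im,(int(round((a[0]-x0+.5)*sc)),int(round((a[1]-y0+.5)*sc))),3,(0,0,255),1)
    cv2.imwrite(f'pics/{tag}.png',im)
E
python3 - <<'E'
from mv import *
snap('w1');snap('s1','side',(280,110,480,280),4);snap('sc1','scene',(200,110,400,280),4)
E
```

```text
(no output)
```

View pics/w1.png

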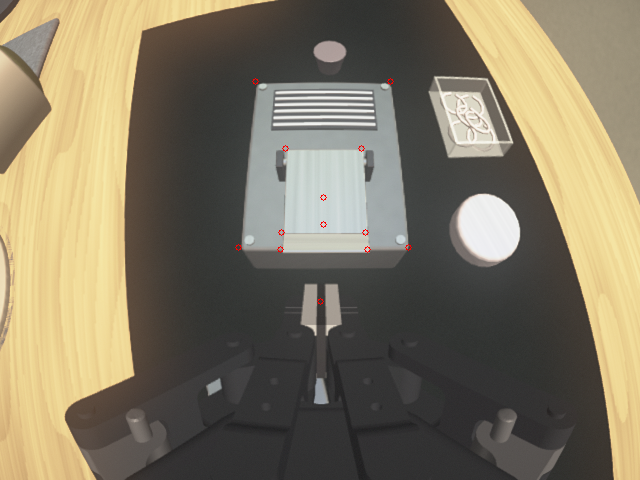

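View pics/s1.png

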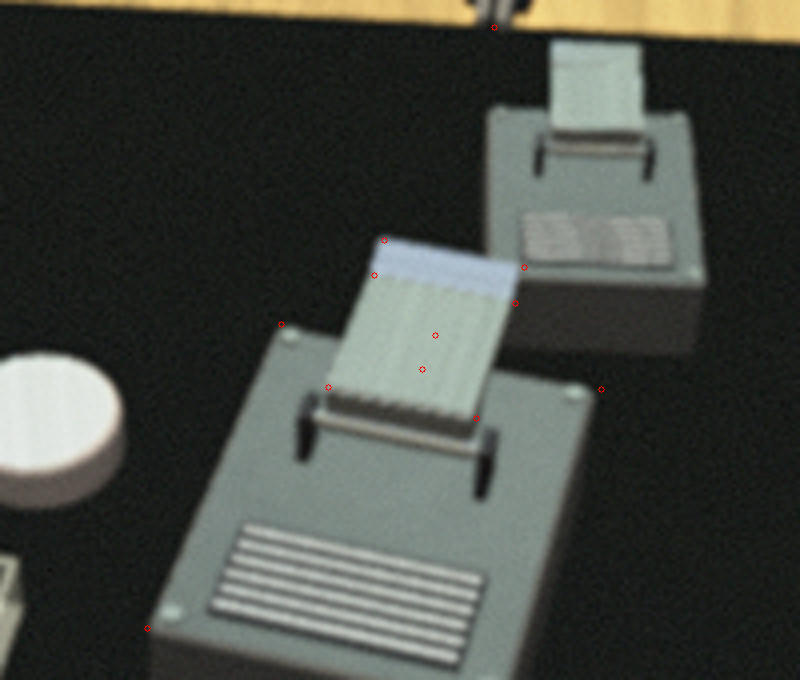

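View pics/sc1.png

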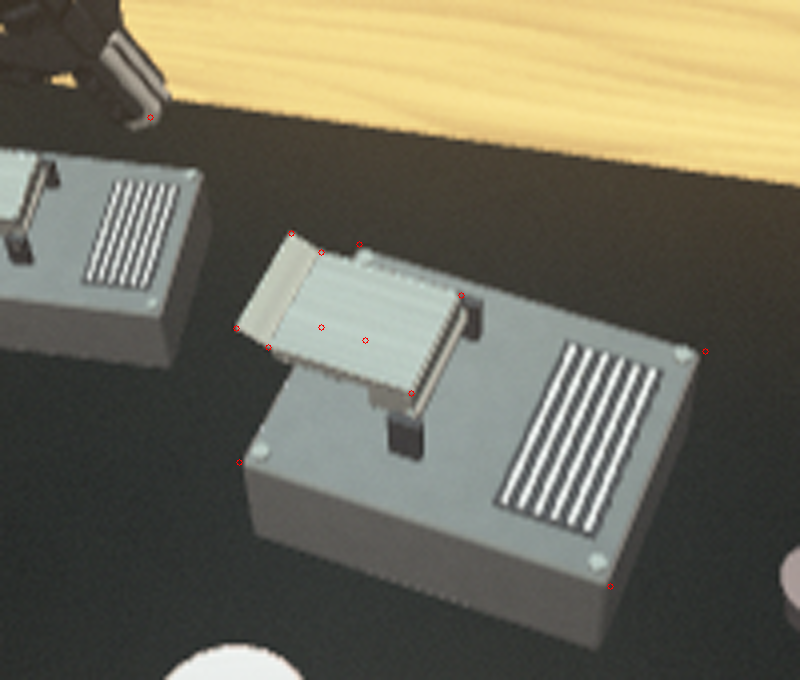

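The overlay matches to within about 2 mm. In the wrist view the lip is at (283–370, 252) and the shut fingertips at (302–341, 285). Next: lower in front of the lip, then creep under it.

```bash
python3 - <<'E'
from mv import *
rows([C(-122,97)+(-1,),C(-97,97)+(-1,)])
E
```

```text
t 1.3 local [-153.4    2.6  199.9] lean 35.0 F [-0.8 -0.6 -0.5] q [-41.  24.  84.  30.  91. -35.] w 0.00016253155171614073
[-0.059, 0.0049, 0.1364] [-0.0009, 0.0002, 0.0014]
[-0.0317, 0.0051, 0.1555] [-0.0009, 0.0002, 0.0014]
```

Call:
jog_arm:
  deltas: [-0.059,0.005,0.136,0,0,0,1,-0.059,0.005,0.136,0,0,0,1,-0.059,0.005,0.136,0,0,0,1,-0.059,0.005,0.136,0,0,0,1,-0.059,0.005,0.136,0,0,0,1,-0.05,0.005,0.142,0,0,0,1,-0.041,0.005,0.149,0,0,0,1,-0.035,0.005,0.153,0,0,0,1,-0.032,0.005,0.1555,0,0,0,1,-0.032,0.005,0.1555,0,0,0,1]

```text
time_s: 2.13
position: [0.5093, -0.0642, 0.0916]
tool_rot: [[0.157, 0.981, 0.112], [0.805, -0.193, 0.561], [0.572, 0.002, -0.82]]
ft_force: [0.2, -0.5, 0.2]
grip_width: -0.0
```

```bash
python3 - <<'E'
from mv import *
hx,hz=-20,90
T=[]
for ph,r in [(174.7,74),(160,72),(145,71),(130,71),(115,71),(105,71),(98,71),(92,71),(86,71)]:
    a=np.radians(ph);T.append(C(hx+r*np.cos(a),hz+r*np.sin(a))+(-1,))
rows(T)
snap('w2');snap('sc2','scene',(200,110,400,280),4)
E
```

```text
t 2.13 local [-108.    -1.3   91.6] lean 34.9 F [ 0.2 -0.5  0.2] q [-36.  32.  93.  33.  74. -40.] w -2.0797833535258364e-05
[0.005, -0.0004, 0.0052] [0.0002, 0.0005, 0.0008]
[0.0251, -0.0003, -0.0096] [0.0002, 0.0005, 0.0008]
[0.0478, -0.0003, -0.02] [0.0002, 0.0005, 0.0008]
[0.0719, -0.0002, -0.0254] [0.0002, 0.0005, 0.0008]
[0.0966, -0.0001, -0.0243] [0.0002, 0.0005, 0.0008]
[0.1125, -0.0001, -0.0201] [0.0002, 0.0005, 0.0008]
[0.1232, -0.0001, -0.0155] [0.0002, 0.0005, 0.0008]
[0.1317, -0.0, -0.0106] [0.0002, 0.0005, 0.0008]
[0.1398, -0.0, -0.0047] [0.0002, 0.0005, 0.0008]
```

View pics/w2.png

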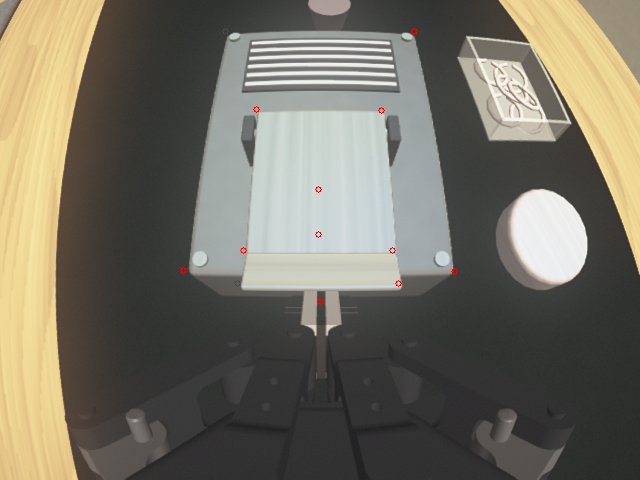

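View pics/sc2.png

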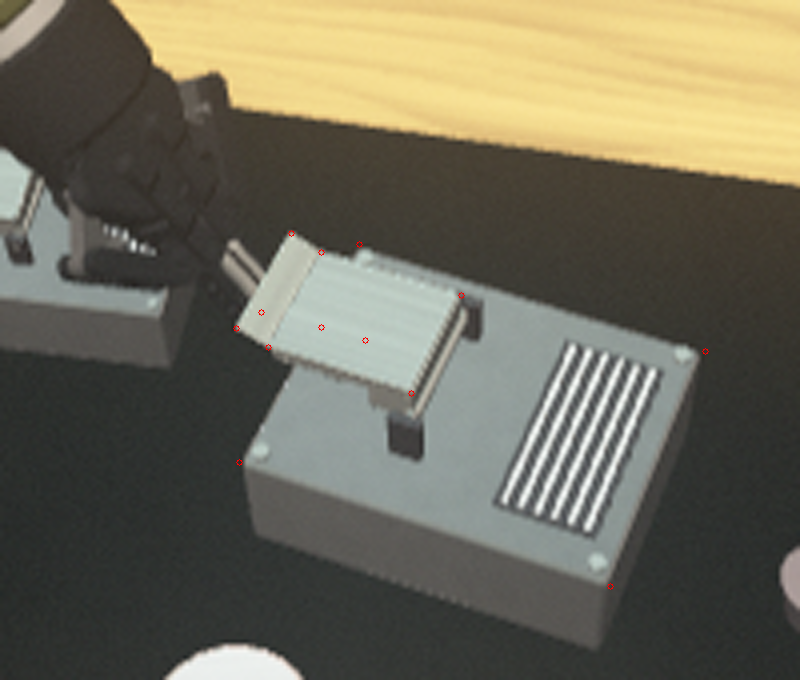

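The fingertips are under the lip edge (wrist row 290) and nothing is in contact yet. I'll start lifting along the arc.

Call:
jog_arm:
  deltas: [0.005,0,0.005,0,0,0,1,0.012,0,0.0,0,0,0,1,0.018,0,-0.005,0,0,0,1,0.025,0,-0.0096,0,0,0,1,0.033,0,-0.013,0,0,0,1,0.04,0,-0.017,0,0,0,1,0.048,0,-0.02,0,0,0,1,0.048,0,-0.02,0,0,0,1]

```text
time_s: 2.9
position: [0.5134, -0.0438, 0.1249]
tool_rot: [[0.157, 0.981, 0.113], [0.805, -0.193, 0.561], [0.572, 0.002, -0.82]]
ft_force: [0.1, -0.2, 0.5]
grip_width: 0.0001
```

```bash
python3 - <<'E'
from mv import *
hx,hz=-20,90
T=[]
for ph,r in [(130,71),(115,71),(105,71),(98,71),(92,71),(86,71)]:
    a=np.radians(ph);T.append(C(hx+r*np.cos(a),hz+r*np.sin(a))+(-1,))
rows(T)
snap('sc3','scene',(200,110,400,280),4)
E
```

```text
t 2.9 local [-87.2  -1.4 124.9] lean 34.9 F [ 0.1 -0.2  0.5] q [-34.  28.  92.  33.  77. -36.] w 0.0001473800240038066
[0.0238, -0.0005, -0.0048] [0.0004, 0.0005, 0.0008]
[0.0485, -0.0005, -0.0037] [0.0004, 0.0005, 0.0008]
[0.0644, -0.0004, 0.0005] [0.0004, 0.0005, 0.0008]
[0.075, -0.0004, 0.0051] [0.0004, 0.0005, 0.0008]
[0.0836, -0.0004, 0.0101] [0.0004, 0.0005, 0.0008]
[0.0916, -0.0004, 0.0159] [0.0004, 0.0005, 0.0008]
```

View pics/sc3.png

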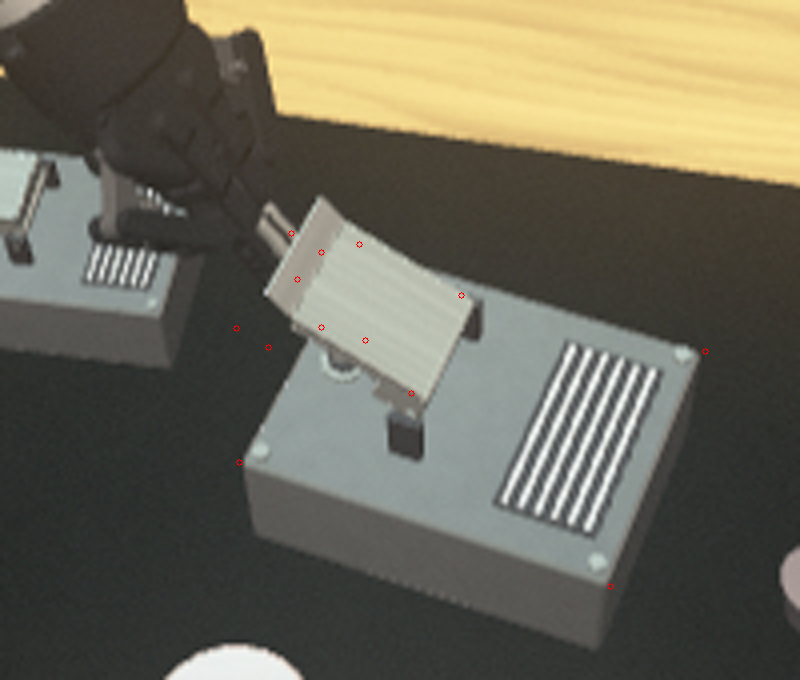

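The guard is lifting cleanly, with its lip at about (295,245) in the crop. I'll carry on along the arc past the balance point.

Call:
jog_arm:
  deltas: [0.012,0,-0.004,0,0,0,1,0.024,0,-0.005,0,0,0,1,0.036,0,-0.0045,0,0,0,1,0.0485,0,-0.0037,0,0,0,1,0.057,0,-0.002,0,0,0,1,0.064,0,0.0005,0,0,0,1,0.07,0,0.003,0,0,0,1,0.075,0,0.005,0,0,0,1,0.08,0,0.008,0,0,0,1,0.084,0,0.01,0,0,0,1,0.088,0,0.013,0,0,0,1,0.092,0,0.016,0,0,0,1]

```text
time_s: 3.95
position: [0.5255, 0.0182, 0.1534]
tool_rot: [[0.159, 0.981, 0.112], [0.804, -0.194, 0.562], [0.573, 0.001, -0.82]]
ft_force: [0.5, -0.2, 0.0]
grip_width: -0.0003
```

```bash
python3 - <<'E'
from mv import *
rows([(-60,160,35,-1)])
snap('sc4','scene',(200,110,400,280),4)
snap('s4','side',(280,110,480,280),4)
E
```

```text
t 3.95 local [-24.1  -1.2 153.4] lean 34.9 F [ 0.5 -0.2  0. ] q [-28.  26.  91.  34.  77. -28.] w -0.00034114171031575206
[-0.0342, -0.0003, -0.0347] [0.0001, 0.0003, 0.0002]
```

View pics/sc4.png

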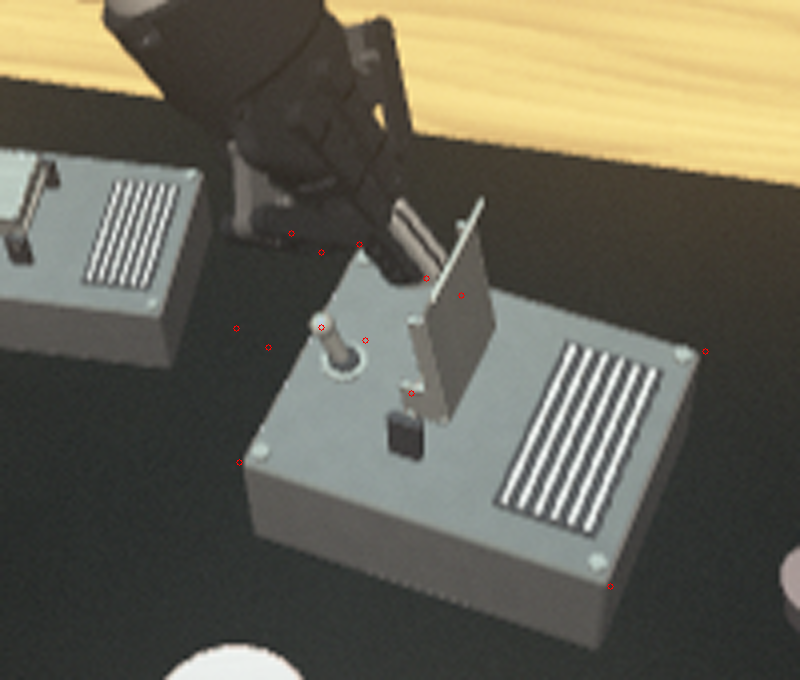

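View pics/s4.png

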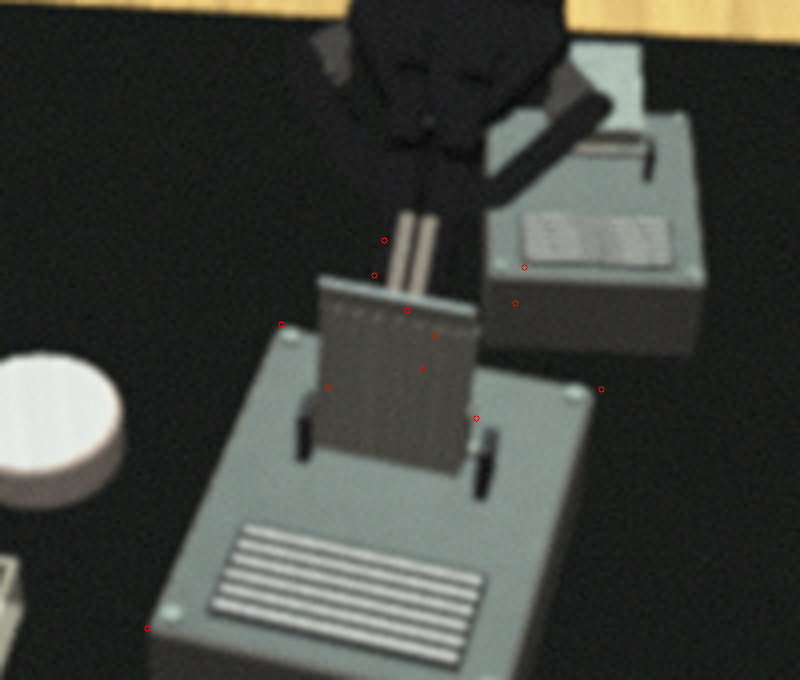

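The guard is upright, at about 1.4 rad, and the toggle tip sits right on its off marker (321,327). I'll push a little farther so the guard falls fully open.

```bash
python3 - <<'E'
from mv import *
rows([(-8,154,35,-1),(-60,165,35,-1),(-110,130,15,-1),(-110,85,12,-1)])
E
```

```text
t 4.05 local [-23.9  -1.  153.4] lean 35.0 F [ 0.6 -0.3 -0.5] q [-28.  26.  91.  34.  77. -28.] w 0.00011584474235853998
[0.0178, -0.0, 0.0115] [-0.0001, 0.0003, 0.0004]
[-0.0306, -0.0001, -0.0403] [-0.0001, 0.0003, 0.0004]
[-0.112, -0.0002, -0.0402] [-0.0, -0.1108, 0.0004]
[-0.1463, -0.0002, 0.009] [0.0, -0.1275, 0.0004]
```

Call:
jog_arm:
  deltas: [0.006,0,0.004,0,0,0,1,0.012,0,0.008,0,0,0,1,0.018,0,0.0115,0,0,0,1,0.018,0,0.0115,0,0,0,1,0.018,0,0.0115,0,0,0,1,-0.03,0,-0.04,0,0,0,1,-0.03,0,-0.04,0,0,0,1,-0.112,0,-0.04,0,-0.11,0,1,-0.112,0,-0.04,0,-0.11,0,1,-0.112,0,-0.04,0,-0.11,0,1,-0.112,0,-0.04,0,-0.11,0,1,-0.112,0,-0.04,0,-0.11,0,1]

```text
time_s: 5.05
position: [0.5089, -0.0658, 0.1303]
tool_rot: [[0.185, 0.981, 0.052], [0.947, -0.193, 0.258], [0.264, 0.001, -0.965]]
ft_force: [-0.7, 0.1, 0.0]
grip_width: -0.0001
```

```bash
python3 - <<'E'
from mv import *
rows([(-110,85,12,-1),(-80,85,12,-1),(-72,85,12,-1)])
snap('sc5','scene',(200,110,400,280),4)
snap('w5')
E
```

```text
t 5.05 local [-109.6   -1.3  130.3] lean 15.3 F [-0.7  0.1  0. ] q [-28.  25.  90.  16.  71. -23.] w -0.00011522486298102143
[-0.0164, -0.0004, 0.0582] [0.0003, -0.0183, 0.0007]
[0.0222, -0.0003, 0.0687] [0.0003, -0.0183, 0.0007]
[0.0324, -0.0003, 0.0715] [0.0003, -0.0183, 0.0007]
```

View pics/sc5.png

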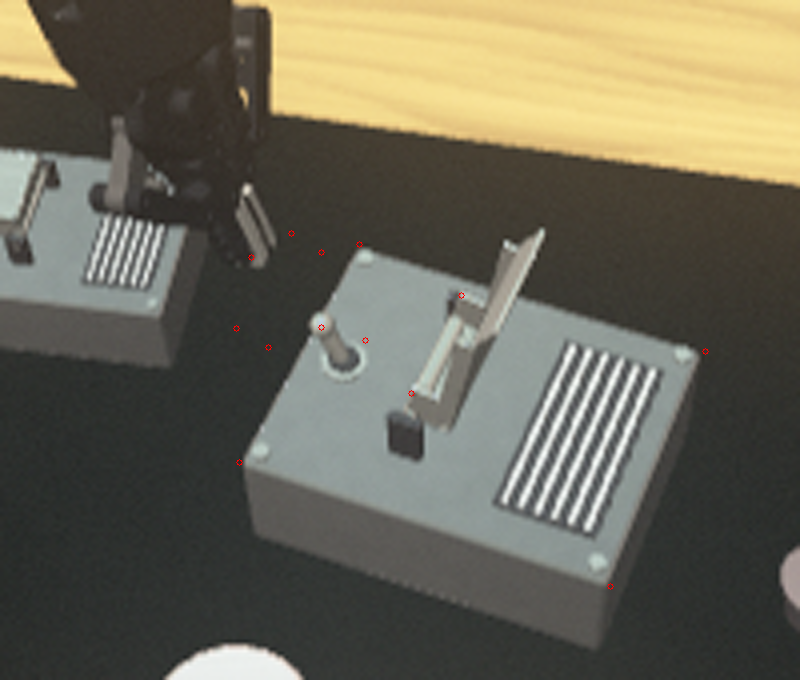

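View pics/w5.png

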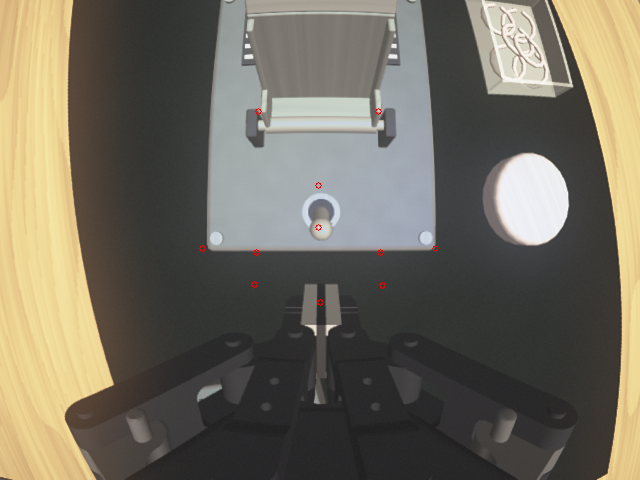

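The guard rests fully open and the toggle is still off, with its ball at wrist (320,230) in line with the fingers. Next I'll lower in front of it and push it back.

Call:
jog_arm:
  deltas: [-0.016,0,0.03,0,-0.018,0,1,-0.016,0,0.058,0,-0.018,0,1,-0.016,0,0.058,0,-0.018,0,1,-0.005,0,0.061,0,-0.018,0,1,0.003,0,0.0635,0,-0.018,0,1,0.011,0,0.0655,0,-0.018,0,1,0.017,0,0.0675,0,-0.018,0,1,0.022,0,0.069,0,-0.018,0,1,0.027,0,0.07,0,-0.018,0,1,0.03,0,0.071,0,-0.018,0,1,0.0325,0,0.0715,0,-0.018,0,1,0.0325,0,0.0715,0,-0.018,0,1]

```text
time_s: 6.15
position: [0.5162, -0.03, 0.0846]
tool_rot: [[0.189, 0.981, 0.041], [0.96, -0.194, 0.201], [0.205, 0.001, -0.979]]
ft_force: [-0.4, -4.3, 0.8]
grip_width: 0.0001
```

```bash
python3 - <<'E'
from mv import *
rows([(-72,85,12,-1),(-68,85,12,-1),(-100,90,12,-1)])
snap('sc6','scene',(200,110,400,280),4)
snap('w6')
E
```

```text
t 6.15 local [-73.1  -1.5  84.6] lean 11.8 F [-0.4 -4.3  0.8] q [-22.  28.  93.  13.  62. -18.] w 0.0001432431257823681
[0.0015, -0.0007, -0.0002] [0.0004, 0.0009, 0.0004]
[0.0067, -0.0006, 0.0009] [0.0004, 0.0009, 0.0004]
[-0.0337, -0.0007, -0.0144] [0.0004, 0.0009, 0.0004]
```

View pics/sc6.png

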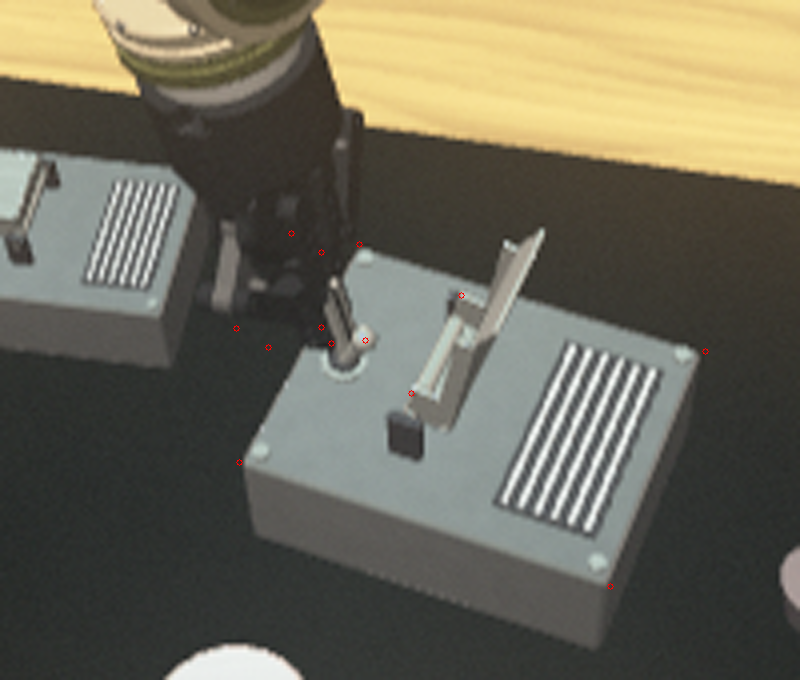

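View pics/w6.png

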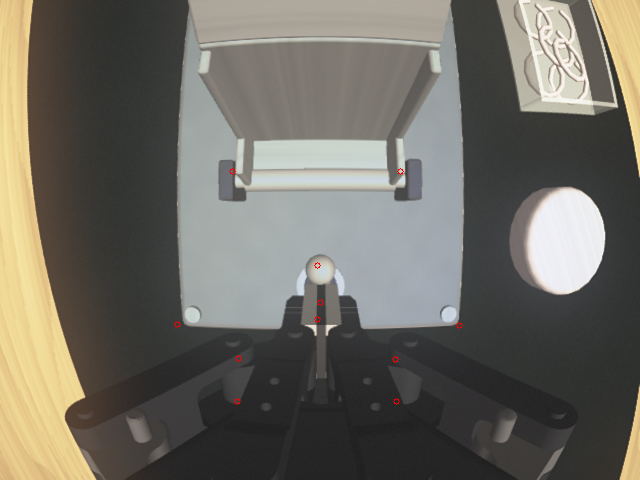

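The toggle ball is almost at the "on" marker, and the force is 4 N. I'll push a few mm more to seat it on the stop.

Call:
jog_arm:
  deltas: [0.002,0,0,0,0,0,1,0.004,0,0.001,0,0,0,1,0.004,0,0.001,0,0,0,1]

```text
time_s: 6.5
position: [0.5166, -0.0292, 0.0845]
tool_rot: [[0.189, 0.981, 0.041], [0.961, -0.194, 0.197], [0.201, 0.002, -0.98]]
ft_force: [-5.1, -17.9, 2.5]
grip_width: -0.0007
```

```bash
python3 - <<'E'
from mv import *
rows([(-72,85,12,-1),(-68,85,12,-1),(-66,85,12,-1)])
E
```

```text
t 6.5 local [-72.3  -1.7  84.5] lean 11.6 F [ -5.1 -17.9   2.5] q [-22.  28.  93.  13.  62. -17.] w -0.0006805887236048255
[0.0005, -0.0009, -0.0005] [0.0005, 0.0022, 0.0004]
[0.0057, -0.0009, 0.0005] [0.0005, 0.0022, 0.0004]
[0.0083, -0.0009, 0.0011] [0.0005, 0.0022, 0.0004]
```

The stop is reached: the force rose to 18 N with no further travel. Back off, rise over the guard, and check the toggle.

```bash
python3 - <<'E'
from mv import *
rows([(-105,92,12,-1),(-105,260,0,-1)])
E
```

```text
t 6.5 local [-72.3  -1.7  84.5] lean 11.6 F [ -5.1 -17.9   2.5] q [-22.  28.  93.  13.  62. -17.] w -0.0006805887236048255
[-0.0408, -0.0009, -0.0185] [0.0005, 0.0022, 0.0004]
[0.0043, -0.0005, -0.2379] [0.0005, -0.0644, 0.0004]
```

Call:
jog_arm:
  deltas: [-0.015,0,-0.004,0,0,0,1,-0.041,0,-0.018,0,0,0,1,-0.041,0,-0.018,0,0,0,1,0.004,0,-0.238,0,-0.064,0,1,0.004,0,-0.238,0,-0.064,0,1,0.004,0,-0.238,0,-0.064,0,1,0.004,0,-0.238,0,-0.064,0,1,0.004,0,-0.238,0,-0.064,0,1,0.004,0,-0.238,0,-0.064,0,1]

```text
time_s: 7.25
position: [0.5104, -0.0594, 0.2615]
tool_rot: [[0.193, 0.981, 0.006], [0.981, -0.193, 0.006], [0.007, 0.005, -1.0]]
ft_force: [0.1, 0.5, -0.4]
grip_width: 0.0001
```

```bash
python3 - <<'E'
from mv import *
rows([(75,260,0,-1),(75,150,0,-1)])
snap('sc7','scene',(200,110,400,280),4)
E
```

```text
t 7.25 local [-103.1   -1.5  261.5] lean 0.4 F [ 0.1  0.5 -0.4] q [-20.  17.  77.   0.  86.  -9.] w 6.537034397505727e-05
[0.2374, -0.0004, 0.0037] [0.0016, -0.0022, 0.0004]
[0.2364, -0.0011, 0.1503] [0.0016, -0.0022, 0.0004]
```

View pics/sc7.png

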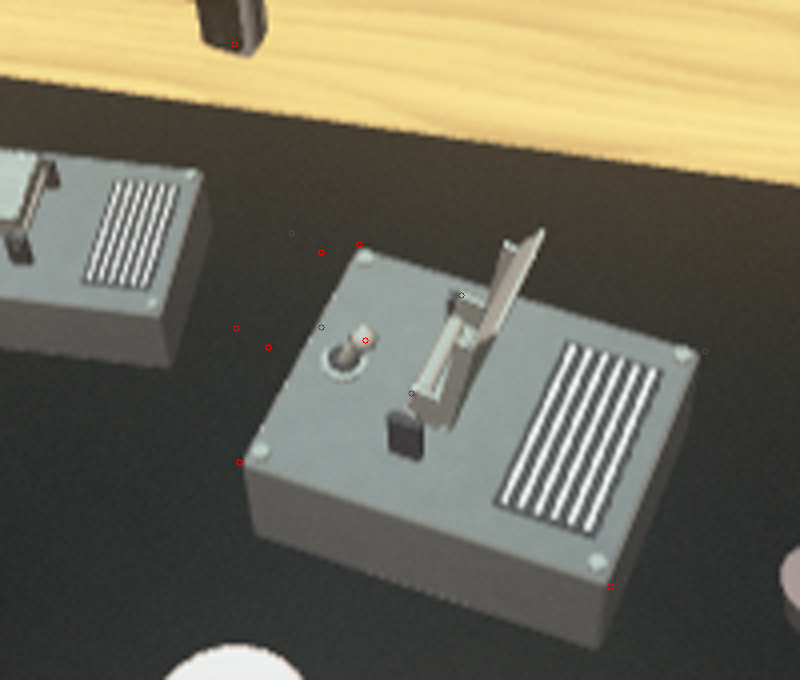

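The toggle is on, its ball at crop (365,335) beside the marker, and the guard is still open. Over the guard and down behind it.

Call:
jog_arm:
  deltas: [0.237,0,0.003,0,0,0,1,0.237,0,0.003,0,0,0,1,0.237,0,0.003,0,0,0,1,0.237,0,0.003,0,0,0,1,0.237,0,0.003,0,0,0,1,0.237,0,0.003,0,0,0,1,0.237,0,0.15,0,0,0,1,0.237,0,0.15,0,0,0,1,0.237,0,0.15,0,0,0,1,0.237,0,0.15,0,0,0,1]

```text
time_s: 8.13
position: [0.5412, 0.114, 0.142]
tool_rot: [[0.195, 0.981, -0.011], [0.981, -0.195, 0.006], [0.004, -0.012, -1.0]]
ft_force: [-0.2, -0.2, -0.7]
grip_width: -0.0001
```

```bash
python3 - <<'E'
from mv import *
rows([(35,150,0,-1),(0,155,0,-1),(-25,160,0,-1)])
snap('sc8','scene',(200,110,400,280),4)
snap('w8')
E
```

```text
t 8.13 local [ 73.    2.1 142. ] lean 0.2 F [-0.2 -0.2 -0.7] q [-1. 27. 82.  0. 72. 11.] w -8.834735652645822e-05
[-0.0506, 0.004, -0.011] [-0.0039, -0.0013, -0.0003]
[-0.0973, 0.004, -0.0178] [-0.0039, -0.0013, -0.0003]
[-0.1306, 0.0039, -0.0246] [-0.0039, -0.0013, -0.0003]
```

View pics/sc8.png

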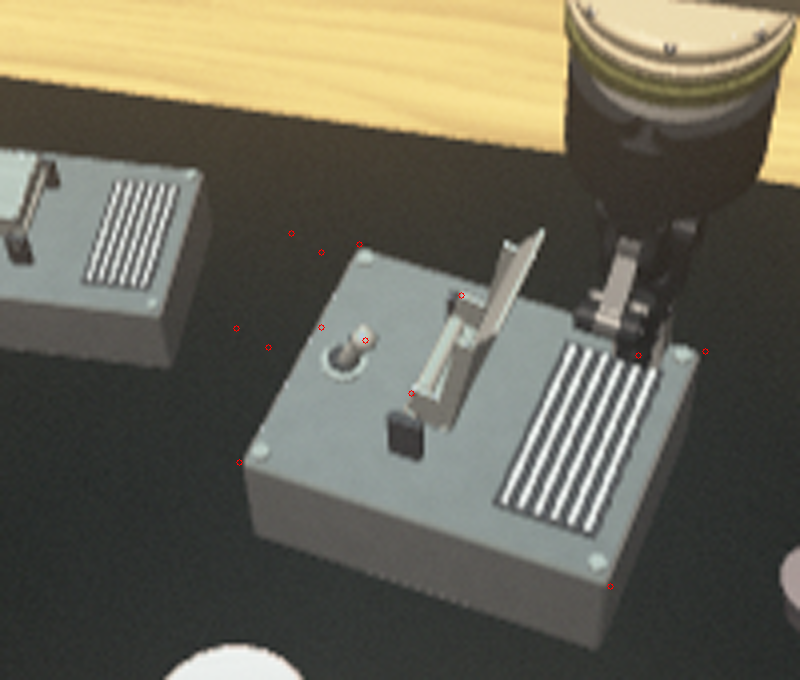

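View pics/w8.png

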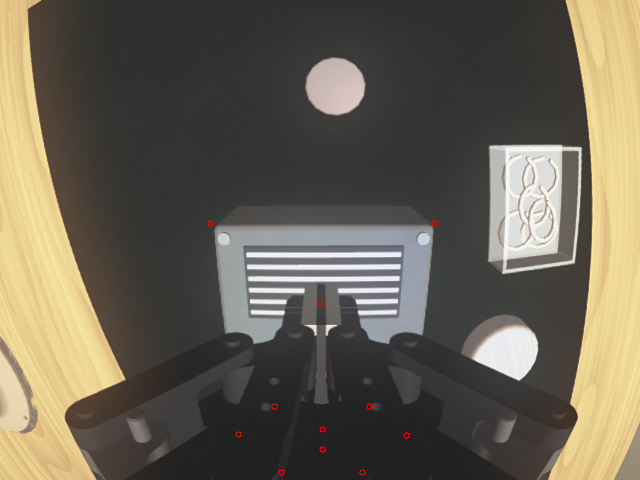

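Positioned behind the guard, with clear space between finger and lip. Now I'll tip it forward slowly.

Call:
jog_arm:
  deltas: [-0.03,0.004,-0.012,0,0,0,1,-0.05,0.004,-0.014,0,0,0,1,-0.06,0.004,-0.015,0,0,0,1,-0.07,0.004,-0.016,0,0,0,1,-0.08,0.004,-0.017,0,0,0,1,-0.09,0.004,-0.018,0,0,0,1,-0.1,0.004,-0.02,0,0,0,1,-0.11,0.004,-0.022,0,0,0,1,-0.118,0.004,-0.024,0,0,0,1,-0.125,0.004,-0.025,0,0,0,1,-0.13,0.004,-0.025,0,0,0,1,-0.135,0.004,-0.025,0,0,0,1]

```text
time_s: 9.23
position: [0.5279, 0.0148, 0.1665]
tool_rot: [[0.194, 0.981, 0.002], [0.981, -0.194, 0.006], [0.007, 0.001, -1.0]]
ft_force: [0.6, 0.3, -0.8]
grip_width: 0.0002
```

```bash
python3 - <<'E'
from mv import *
rows([(-28,260,0,-1),(60,270,0,-1)])
snap('sc9','scene',(200,110,400,280),4)
E
```

```text
t 9.23 local [-26.9  -4.2 166.5] lean 0.4 F [ 0.6  0.3 -0.8] q [-11.  23.  84.   0.  73.  -0.] w 0.00019537500630076071
[-0.0007, -0.0041, -0.1247] [0.0003, -0.0021, 0.0002]
[0.1167, -0.0041, -0.1372] [0.0003, -0.0021, 0.0002]
```

View pics/sc9.png

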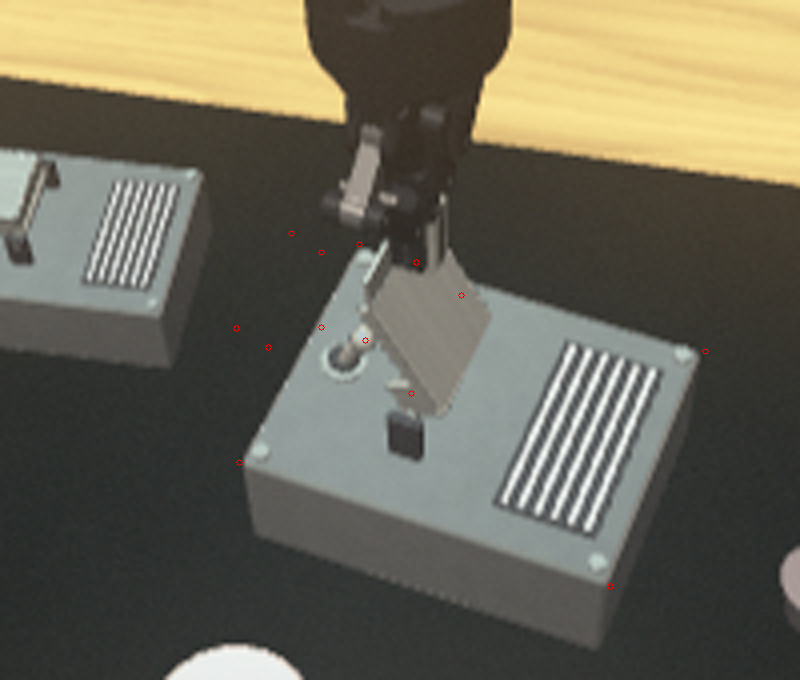

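The guard is past about 1.1 rad and the finger is behind it. I'll nudge a little farther and hold so it can drop.

Call:
jog_arm:
  deltas: [-0.007,-0.003,0,0,0,0,1,-0.014,-0.003,0,0,0,0,1,-0.02,-0.003,0,0,0,0,1,-0.02,-0.003,0,0,0,0,1,-0.02,-0.003,0,0,0,0,1,-0.02,-0.003,0,0,0,0,1,-0.02,-0.003,0,0,0,0,1]

```text
time_s: 9.87
position: [0.5228, 0.0011, 0.1664]
tool_rot: [[0.194, 0.981, 0.002], [0.981, -0.194, 0.006], [0.007, 0.001, -1.0]]
ft_force: [-0.6, 0.1, -0.5]
grip_width: -0.0002
```

```bash
python3 - <<'E'
from mv import *
rows([(-42,260,0,-1)])
snap('sc10','scene',(200,110,400,280),4)
snap('s10','side',(280,110,480,280),4)
E
```

```text
t 9.87 local [-41.4  -1.9 166.4] lean 0.4 F [-0.6  0.1 -0.5] q [-13.  22.  85.   0.  73.  -2.] w -0.00024276178826013124
[-0.0, -0.0011, -0.1248] [0.0002, -0.0021, 0.0003]
```

View pics/sc10.png

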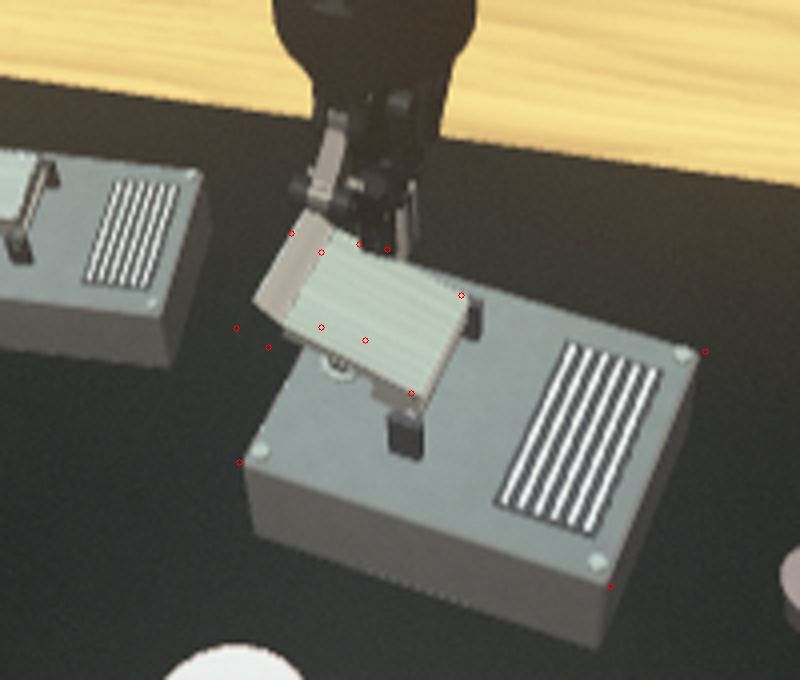

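View pics/s10.png

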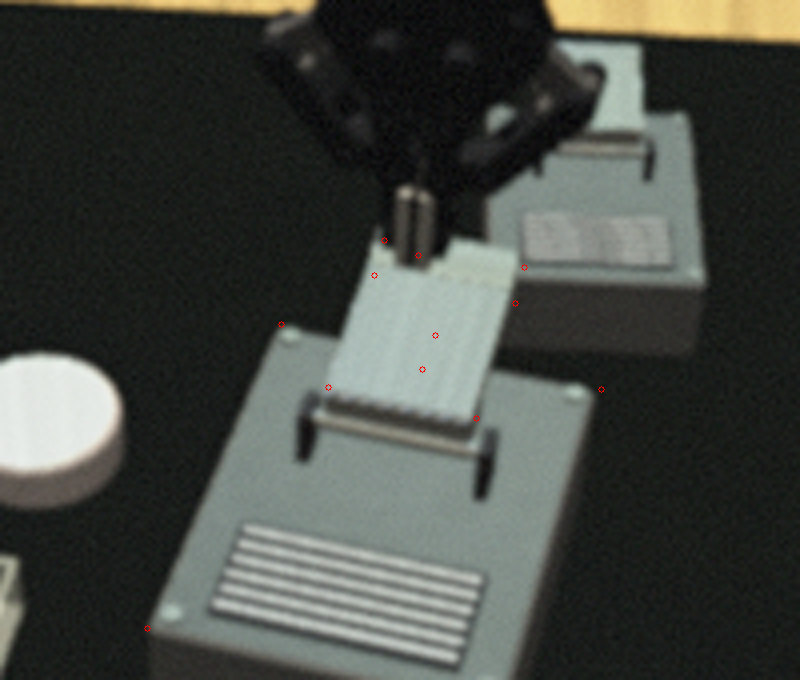

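The guard is falling shut; the side picture, taken later, shows it lower than the scene picture does. I'll lift away and let it settle.

Call:
jog_arm:
  deltas: [0,0,-0.12,0,0,0,1,0,0,-0.12,0,0,0,1,0,0,-0.12,0,0,0,1,0.1,0,-0.13,0,0,0,1,0.1,0,-0.13,0,0,0,1,0.1,0,-0.13,0,0,0,1,0.1,0,-0.13,0,0,0,1,0.1,0,-0.13,0,0,0,1,0.1,0,-0.13,0,0,0,1]

```text
time_s: 10.72
position: [0.537, 0.0732, 0.2641]
tool_rot: [[0.195, 0.981, 0.002], [0.981, -0.195, 0.006], [0.006, 0.0, -1.0]]
ft_force: [0.1, -0.1, 0.4]
grip_width: -0.0001
```

```bash
python3 - <<'E'
from mv import *
rows([])
snap('sc11','scene',(200,110,400,280),4)
snap('s11','side')
E
```

```text
t 10.72 local [ 32.1  -1.8 264.1] lean 0.4 F [ 0.1 -0.1  0.4] q [-5. 20. 72.  0. 88.  6.] w -7.842151515707898e-05
```

View pics/sc11.png

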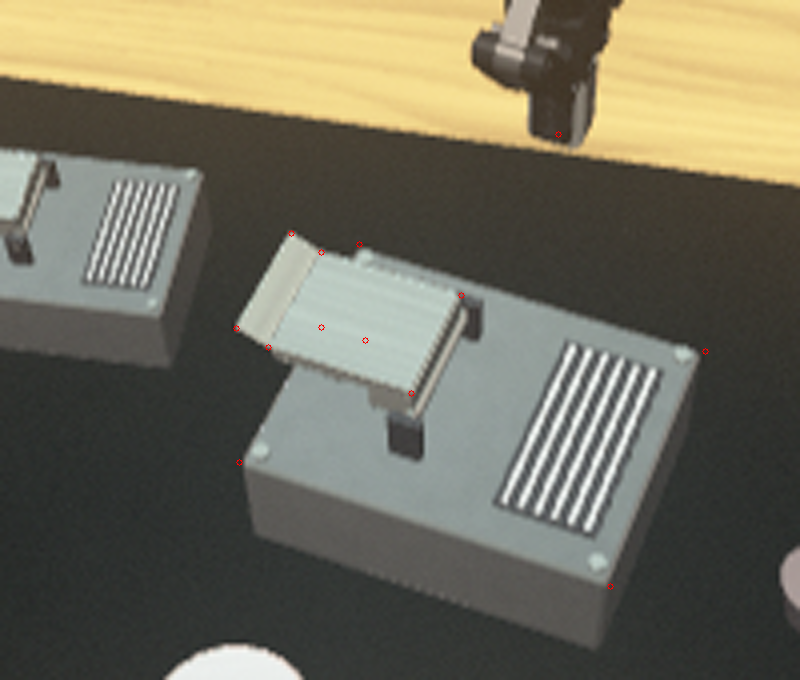

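View pics/s11.png

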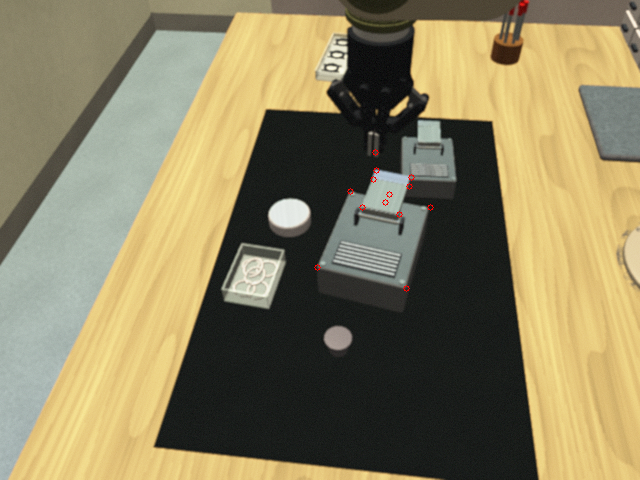

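The guard is shut, with its lip corners back on the markers. The tin (290,215), ring box (255,275) and loupe (338,340) are where they were at the start. Handing in.

```bash
python3 - <<'E'
from rig import close_job
print(close_job())
E
```

```text
the job is handed in; nothing more can be done
None
```

I switched on the larger air cleaner: the guard was swung fully open, the toggle pushed to its far stop, and the guard tipped forward so it dropped shut. I handed the job in with the arm clear, at about 11 s of the 45 s allowed; no verdict was reported.

**Last checks**
- **Guard:** it is shut, with its lip corners back on the closed-position markers in the scene picture.
- **Toggle:** the push stopped with the force rising to about 18 N and no further travel. It showed at "on" in every picture until the guard covered it. I could not see it after that.
- **Tin, ring box and loupe:** they are at the same places in the side view as at the start, judged by eye.
- **Forces:** the highest force reading was about 19 N, from that push. After the final retreat it was back to noise level.

No check failed or disagreed. The cleaner's position from the cameras agreed with the contacts to about 2 mm.

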